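# Press the bar tools home in their case

## Task

Put the two loose bar tools back in their case: press the folded corkscrew, which was left lying across the insert, and the bottle opener from the trivet fully home in the cutouts made for them, so that each lies level on the floor of its cutout and the lid could be shut. Leave the egg cup, spice bottle, pepper mill and honey jar standing where they are.

Things in the scene. Friction and masses are not known exactly. Their poses are not given: they have to be found in the camera images.
- case: Open bar-tool case: birch box 198 x 218 mm (x, y), 24 mm high, filled to the rim by a rigid pale grey insert (cutout floors dark), its flat top 24 mm above the ledge; it stays put. Origin: centre of the box's underside; x points to the hinge and lid, z up. The cutouts run along y and are 12 mm deep: their floor is 12 mm above the ledge
- lid_mid (a point): Centre of the case's lid, which lies open and flat beyond the hinge (198 x 218 mm, 24 mm high), 200 mm from trough_mid along the case's +x; it does not move
- trough_mid (a point): Centre of the floor (12 mm above the ledge) of the finger trough, 50 mm wide (y -25 to +25 mm), which crosses the insert from x = -90 to +90 mm as deep as the cutouts, so that fingers can follow a tool down at its middle. Room in it beside the seated tools: 30 mm outside the opener, 28 mm between opener and corkscrew, 33 mm between corkscrew and stopper
- stopper_mid (a point): Centre of a steel bottle stopper already home in the third cutout, 92 mm long (y), 26 mm thick, top 38 mm above the ledge; it is fast, leave it
- corkscrew_seat (a point): Where corkscrew_mid lies when the corkscrew is fully home in the middle cutout, 21 mm above the ledge; same axes as the case and the seated corkscrew (boot end to +y, sticking out to +x). The cutout follows its outline with 2.5 mm to spare each side, 3 mm at the ends; 4 sprung orange ribs (y = -43, +45 mm) grip it: it stops on them about 8 mm too high and needs a level push of some 10 to 15 N
- opener_seat (a point): Where opener_mid lies when the opener is fully home in its cutout, 21 mm above the ledge; same axes as the case and the seated opener (head to +y). Same clearances, depth, ribs (at y = -50 and +50 mm) and push as for the corkscrew; pushed past the ribs to the floor, a tool stays there by friction
- corkscrew_mid (a point): Centre of the folded waiter's corkscrew (brown and steel, lying on its side, 0.12 kg), half-way up. Bar 24 mm wide (x), 118 mm long (y -59 to +59 mm), 18 mm thick (z); a lever boot sticks out on the +x side, x = 12 to 20 mm, y = 33 to 57 mm. It starts loose on top of the insert, across the opener's cutout. When home its top stands 6 mm above the insert
- opener_mid (a point): Steel bottle opener lying flat (0.15 kg): point mid-way along it, on its axis, half-way up the handle (9 mm above its underside). Handle 20 mm wide (x), 18 mm thick (z), y -72 to +27 mm; loop head 40 mm wide, 10 mm thick, y +27 to +72 mm, its underside level with the handle's. It starts on the trivet. When home the handle's top stands 6 mm above the insert
- trivet: Dark grey silicone trivet, 210 x 210 mm, 8 mm thick, does not move. Origin: centre of its underside
- eggcup_mid (a point): Centre of the white egg cup (48 mm wide, 62 mm high), half-way up; it stands loose on a corner of the trivet
- spice_bottle_mid (a point): Centre of the empty amber spice bottle (44 mm wide, 105 mm high), half-way up; loose on the ledge between case and trivet, as is the pepper mill
- honey_jar_mid (a point): Centre of the honey jar (60 mm wide, 75 mm high), half-way up; loose on the ledge beyond the trivet
- pepper_mill_mid (a point): Centre of the dark wooden pepper mill (52 mm wide, 188 mm high), half-way up; loose on the ledge between case and trivet, beside the spice bottle

How it is judged (in metres and radians):
At the end, for the whole second after the job is handed in: Corkscrew and opener each lie in their own cutout: middle within 4 mm sideways of its seat and less than 2 mm above it, level within 0.04 rad, in line within 0.06 rad; egg cup, bottle, mill and jar within 25 mm of where they stood and never tipped over 0.5 rad (horizontal distance between corkscrew_mid and corkscrew_seat below 0.004 m and z of corkscrew_mid in the frame of corkscrew_seat below 0.002 m and angle between each of corkscrew_mid, opener_mid's own z axis and vertical below 0.04 rad and angle between the y axis of corkscrew_mid and the y axis of corkscrew_seat, either way round below 0.06 rad and horizontal distance between opener_mid and opener_seat below 0.004 m and z of opener_mid in the frame of opener_seat below 0.002 m and angle between the y axis of opener_mid and the y axis of opener_seat, either way round below 0.06 rad and distance of each of eggcup_mid, spice_bottle_mid, honey_jar_mid, pepper_mill_mid from where it was at the start of the episode below 0.025 m); the robot touches nothing.
It fails at once if the egg cup is knocked over (angle between eggcup_mid's own z axis and vertical above 0.5 rad).
It fails at once if the spice bottle is knocked over (angle between spice_bottle_mid's own z axis and vertical above 0.5 rad).
It fails at once if the honey jar is knocked over (angle between honey_jar_mid's own z axis and vertical above 0.5 rad).
It fails at once if the pepper mill is knocked over (angle between pepper_mill_mid's own z axis and vertical above 0.5 rad).
It also fails if it takes over 72 s, if anything falls off the work surface, if the arm or the gripper's body presses on something with over 40 N, if the wrist force passes 120 N, or if a joint passes its speed limit or range.

## Robot

A 6-joint arm with a two-finger parallel gripper is mounted at the origin on the work surface. World frame = base frame: x ahead of the robot, y to its left, z up, the work surface at z = 0. Lengths are in mm, angles in rad, forces in N, time in s.
With the tool pointing down it reaches from about 275 to 825 mm from the base axis. Payload 4.9 kg.
Tool frame: the origin (TCP) lies at the very end of the fingers, on their centre line; the grasp point (between the pads) lies 19 mm behind it; z points along the fingers, y is the direction in which the jaws open and shut (so a half turn about z gives the same grasp; the last joint's range is limited). The gripper opens to 85 mm and grips with 20 to 120 N. Pads are 22 mm wide; open, the fingers measure 114 mm over their backs; the gripper's body (76 mm by 85 mm) begins 54 mm behind the grasp point. The pads swing forward as they close: fully open they stand 13 mm farther back than shut.
Start: joints at [-1.299, 0.326, -0.193, 1.052, 0, 1.437], TCP at [217.128, -505.345, 231.281] pointing down, gripper open.
Joint ranges: [-2.65, 2.65], [-0.97, 1.79], [-1.3, 1.35], [-1.93, 2.1], [-1.47, 1.37], [-3.14, 3.14]. Speed limits (rad/s): [2.57, 2.57, 3.14, 3.14, 3.14, 3.14].

## Interface

Orientations are given as [roll, pitch, yaw] about the fixed x, y, z axes, in that order (R = Rz(yaw) Ry(pitch) Rx(roll)).
In Python, from bench import bot, solve_ik, imaging gives the robot as it stands. Calls block until the motion is done:
- bot.move_ptp(position, orientation): joint-space move of the TCP to a pose.
- bot.movel(position, rot=None, max_speed=150, threshold=None): straight line of the TCP; rot=None keeps the orientation; max_speed is the mean speed in mm/s. With threshold (N) it stops when the force on the tool has changed by that much, and returns True; else False.
- bot.move_j(angles): joint-space move.
- bot.grip(opening, effort=None): opening from 0.0 (shut) to 1.0 (fully open); effort is the grip in N (None keeps the last); returns when the fingers have stopped.
- bot.dwell(seconds).
- solve_ik(position, orientation): joint angles nearest the present ones, or None.
- bot.get_state(): the state.
- imaging.capture(name): name is "scene" or "top" or "wrist"; returns the picture (384x512x3 uint8, blue, green, red); there is no depth.
- imaging.camera_model(name): a dict with "K" (3x3 intrinsics, pixels), "position" and "rotation" of the camera in the world. Camera axes: x right, y up, looking along -z (the intrinsics and any distortion apply to the point x, -y, -z); pixel columns grow to the right and rows downward; lengths in mm; the calibration is good to about 2 mm. A picture is of the moment at which its call begins: read the wrist's pose just before it. camera_model takes no time and is no camera call; for the wrist camera it gives the pose at the moment of the call.
A pose or a line that the arm cannot do raises bot.IKError and nothing moves.
- bot.sign_off(): hands the job in, once; it reports no verdict.
The state is a dict: "t": time; "qpos": joint angles; "joint_velocities": joint speeds; "effort": joint torques, N m; "tcp_pos": TCP position; "orientation": TCP orientation; "contact_force": force on the tool from outside, world axes, zero at the start; "wrist_torque": the same for the moment, N m; "opening": opening from 0.0 (shut) to 1.0 (fully open).
Only numpy, scipy, OpenCV 4.12 (cv2) and the standard library are available. Lean on these libraries where they do the work, as an engineer would, in place of code of your own. Each camera call takes 0.05 s, during which the arm holds its last target.

## Working session

There is one attempt and no reset: what is moved stays moved. The work goes in short steps, each a Python script; the robot and the scene stay as the last script left them, time stands still between calls to the robot, and variables do not carry over. Pictures are saved under pics/ and viewed, and the job is handed in when it is done.

```bash
mkdir -p pics; ls; python3 - <<'E'
from bench import bot, imaging
import cv2
for n in ("scene","top","wrist"):
    im=imaging.capture(n); m=imaging.camera_model(n)
    cv2.imwrite(f"pics/{n}0.png",im); print(n,m)
s=bot.get_state(); print(s['t'],s['contact_force'],s['orientation'],s['opening'])
E
```

```text
pics
scene {'K': array([[465.95182011,   0.        , 253.98555656],
       [  0.        , 465.95182011, 186.57327239],
       [  0.        ,   0.        ,   1.        ]]), 'position': array([1443.87880006,  130.48533541,  824.64927005]), 'rotation': array([0.86004494, 0.00944903, 1.68237448])}
top {'K': array([[351.98769154,   0.        , 249.72714075],
       [  0.        , 351.98769154, 198.0381045 ],
       [  0.        ,   0.        ,   1.        ]]), 'position': array([451.4853382 ,  41.92938739, 841.30091267]), 'rotation': array([ 0.1973878 , -0.0016911 , -1.59223216])}
wrist {'K': array([[292.82035001,   0.        , 257.43415535],
       [  0.        , 292.82035001, 192.66717639],
       [  0.        ,   0.        ,   1.        ]]), 'position': array([ 286.13171923, -475.88230486,  373.4106428 ]), 'rotation': array([-0.29503026,  0.00185946, -1.16537768])}
0.15 [-0.5089094   0.33738312 -0.19424658] [-3.14028772e+00 -1.87077591e-04  4.05760624e-01] 0.9986649080044002
```

View pics/scene0.png

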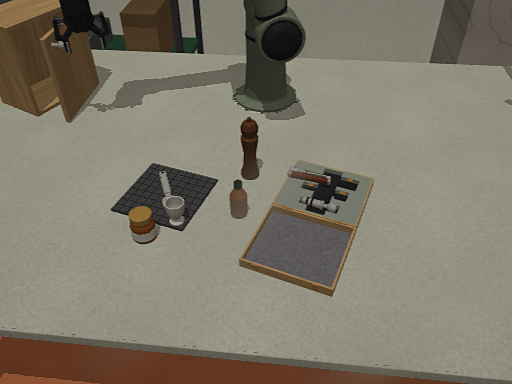

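View pics/top0.png

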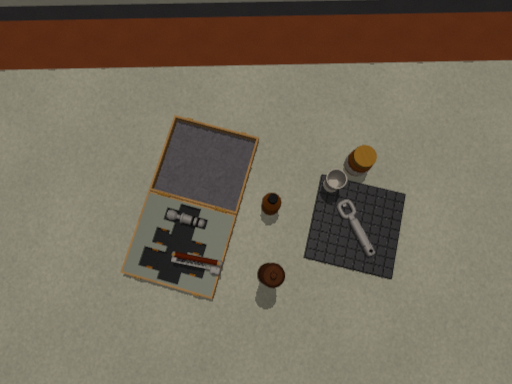

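View pics/wrist0.png

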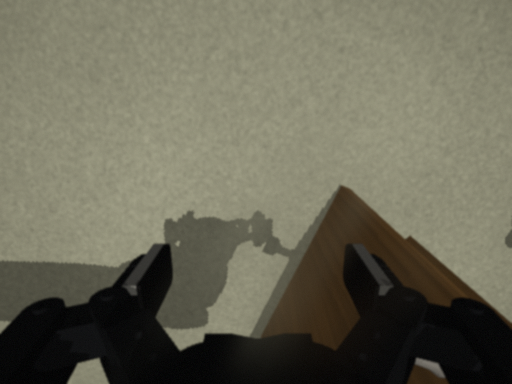

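Top view: case on the left at ~(180,245), lid above it, with the corkscrew lying at ~(195,262). The trivet with the opener is at ~(357,228), and the mill, bottle, egg cup and jar stand between and beyond. I'll write the helpers and zoom in.

```bash
cat > h.py <<'E'
from bench import bot, solve_ik, imaging
import numpy as np, cv2
from scipy.spatial.transform import Rotation as R
def cam(n): 
    m=imaging.camera_model(n); return m['K'],np.array(m['position']),R.from_euler('xyz',m['rotation']).as_matrix()
def ray(c,uv,z):
    K,p,M=c; d=M@np.array([(uv[0]-K[0,2])/K[0,0],-(uv[1]-K[1,2])/K[1,1],-1.])
    return p+d*(z-p[2])/d[2]
def proj(c,X):
    K,p,M=c; q=M.T@(np.asarray(X,float)-p); return np.array([K[0,2]-K[0,0]*q[0]/q[2],K[1,2]+K[1,1]*q[1]/q[2]])
E
python3 - <<'E'
import cv2
from h import *
im=cv2.imread('pics/top0.png')
cv2.imwrite('pics/topcase.png',cv2.resize(im[110:310,110:270],None,fx=3.7,fy=3,interpolation=2)[:600] if 0 else cv2.resize(im[180:310,110:260],None,fx=4.5,fy=4.5,interpolation=2))
cv2.imwrite('pics/toptriv.png',cv2.resize(im[140:290,250:420],None,fx=4,fy=4,interpolation=2))
c=cam('top')
for uv in [(256,192),(0,0),(511,383)]: print(ray(c,uv,0))
E
```

```text
[634.40400168  21.23811322   0.        ]
[1187.91432728  709.81207105    0.        ]
[ 191.06633419 -530.99629121    0.        ]
```

View pics/topcase.png

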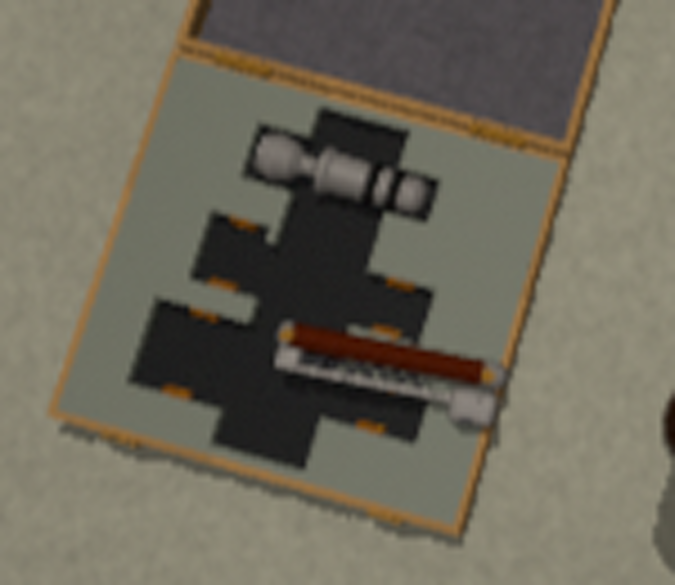

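View pics/toptriv.png

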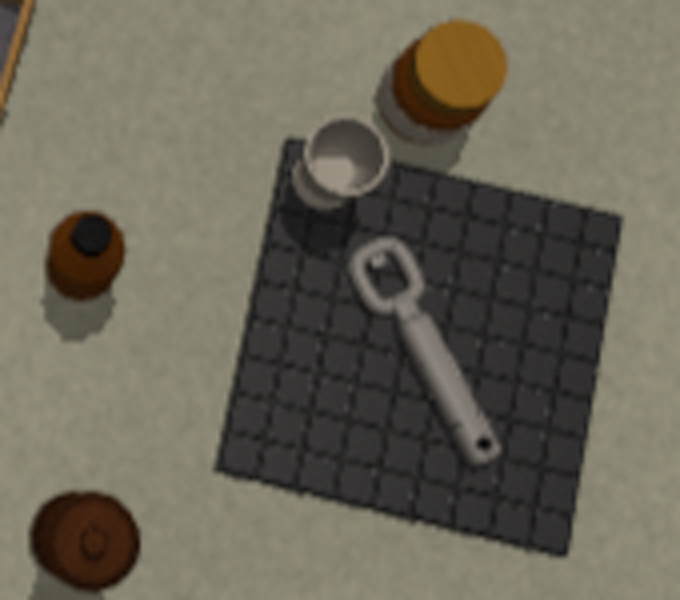

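The case's corkscrew cutout lies mid-insert, wide end left (+y). The corkscrew lies about 180° reversed, with its boot at lower right. The opener's head points up-left near the egg cup. Next, rough positions from the top view, checked against the given sizes.

```bash
python3 - <<'E'
from h import *
np.set_printoptions(precision=1,suppress=True)
c=cam('top')
zc=lambda u,v,z:ray(c,(110+(u+.5)/4.5-.5,180+(v+.5)/4.5-.5),z)
zt=lambda u,v,z:ray(c,(250+(u+.5)/4-.5,140+(v+.5)/4-.5),z)
A,B,C,D=[zc(*p,24) for p in [(52,413),(462,540),(567,155),(177,50)]]
print('case',A,B,C,D,np.linalg.norm(A-B),np.linalg.norm(B-C),np.linalg.norm(C-D),np.linalg.norm(D-A))
ctr=(A+B+C+D)/4; y=(A-B+D-C); yaw=np.arctan2(y[1],y[0])-np.pi/2; print(ctr,yaw)
# corkscrew ends on top z=42
e1=(zc(287,332,42)+zc(288,358,42))/2; e2=(zc(490,375,42)+zc(480,408,42))/2
print('cork',e1,e2,np.linalg.norm(e1-e2))
T=[zt(*p,8) for p in [(285,138),(622,215),(568,556),(216,473)]]; print('trivet',T,np.mean(T,0))
h=zt(360,245,18);t=zt(487,458,26);print('opener',h,t,np.linalg.norm(h-t))
print('egg',zt(345,158,62),'bottle',zt(90,235,105),'mill',zt(94,541,188),'jar',zt(460,63,75))
E
```

```text
case [451.1 332.7  24. ] [384.8 125.8  24. ] [577.3  71.   24. ] [637.7 276.1  24. ] 217.23315016903967 200.07852272895812 213.86228788643018 194.90550319877644
[512.7 201.4  24. ] -0.29832375913880016
cork [481.8 210.8  42. ] [457.  112.5  42. ] 101.32684728468122
trivet [array([ 674.1, -138.5,    8. ]), array([ 621.6, -339.7,    8. ]), array([ 421.3, -286.7,    8. ]), array([472.9, -85.8,   8. ])] [ 547.5 -212.7    8. ]
opener [ 604.7 -177.    18. ] [ 477.6 -238.7   26. ] 141.47854719547533
egg [ 647.2 -160.3   62. ] bottle [596.9 -10.2 105. ] mill [439.1  -1.4 188. ] jar [ 698.2 -226.3   75. ]
```

```bash
cat >> h.py <<'E'
def pose(yaw): return [np.pi,0,(yaw+np.pi)%(2*np.pi)-np.pi]
def snap(name,fn):
    c=cam(name); im=imaging.capture(name); cv2.imwrite(fn,im); np.savez(fn+'.npz',K=c[0],p=c[1],M=c[2],s=bot.get_state()['tcp_pos']); return c,im
def load(fn):
    d=np.load(fn+'.npz'); return (d['K'],d['p'],d['M']),cv2.imread(fn)
E
python3 - <<'E'
from h import *
np.set_printoptions(precision=2,suppress=True)
c=cam('wrist'); T=bot.get_state()['tcp_pos']
for uv in [(256,100),(256,150),(256,192)]: 
    d=ray(c,uv,130)-T; a=-.4057; print(uv,R.from_euler('z',a).apply(d))
for p,y in [((512,201,150),1.3),((512,201,150),-1.87),((475,165,40),1.32),((515,200,20),-1.87),((541,-208,20),.45),((460,215,20),1.27)]:
    print(p,y,solve_ik(p,pose(y)))
E
```

```text
(256, 100) [  77.76    0.99 -100.69]
(256, 150) [  38.1     1.06 -100.69]
(256, 192) [   1.61    1.12 -100.69]
(512, 201, 150) 1.3 [ 0.24  0.39 -0.31  0.86  0.    2.08]
(512, 201, 150) -1.87 [ 0.24  0.39 -0.31  0.86  0.   -1.03]
(475, 165, 40) 1.32 [ 0.19  0.46 -0.56  0.55  0.    2.01]
(515, 200, 20) -1.87 [ 0.24  0.56 -0.44  0.57  0.   -1.03]
(541, -208, 20) 0.45 [-0.49  0.6  -0.36  0.61  0.    2.2 ]
(460, 215, 20) 1.27 [ 0.29  0.5  -0.56  0.51  0.    2.16]
```

```bash
python3 - <<'E'
from h import *
bot.move_ptp([217,-505,290],pose(.4057))
bot.move_ptp([477,132,290],pose(1.3))
bot.movel([477,132,170],max_speed=250)
bot.dwell(.2); snap('wrist','pics/w1.png')
bot.move_ptp([507,235,170],pose(-1.87))
bot.dwell(.2); snap('wrist','pics/w2.png'); print(bot.get_state()['t'],bot.get_state()['orientation'],bot.get_state()['tcp_pos'])
for n in '12':
    im=cv2.imread(f'pics/w{n}.png'); cv2.imwrite(f'pics/w{n}b.png',cv2.resize(im,None,fx=1.56,fy=1.56,interpolation=2))
E
```

```text
6.55 [-3.14156226e+00  7.12718320e-06 -1.87015569e+00] [507.01884969 234.94152742 170.0177735 ]
```

View pics/w1b.png

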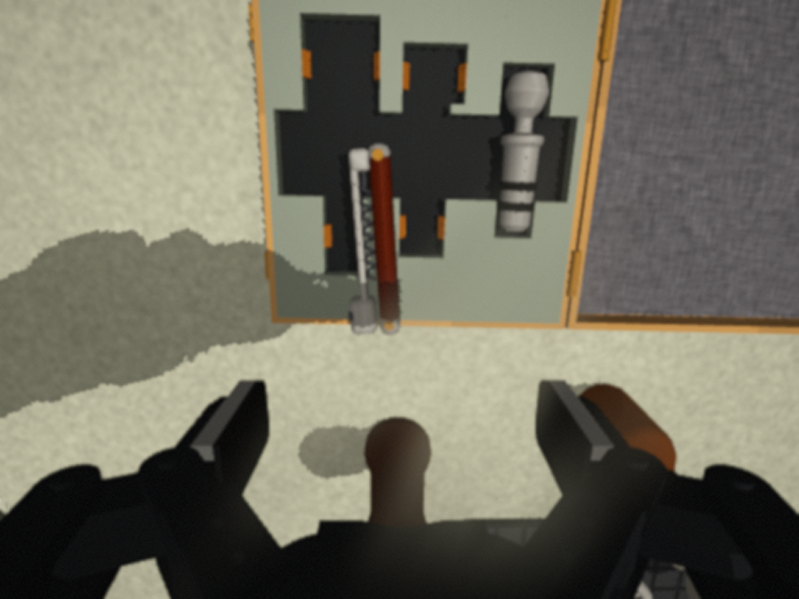

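View pics/w2b.png

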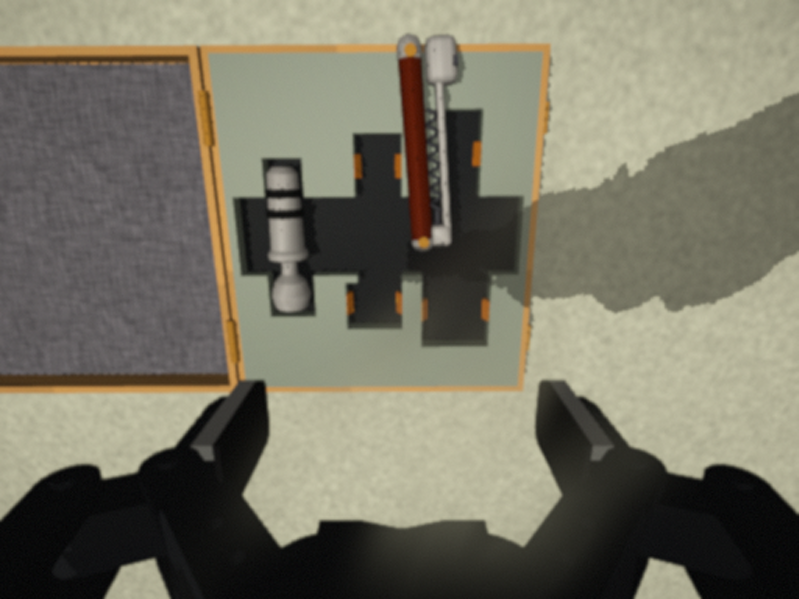

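Both wrist views show the case squarely. In w1b the corkscrew runs from (370,152) to (378,325) with its boot at lower left. In w2b it runs from (425,240) to (425,45). The empty middle cutout and the trough are clear in both. Now I extract contours and cast them onto the planes.

```bash
python3 - <<'E'
from h import *
np.set_printoptions(precision=1,suppress=True)
for n in '12':
    c,im=load(f'pics/w{n}.png'); hsv=cv2.cvtColor(im,cv2.COLOR_BGR2HSV)
    for name,uv in [('insert',(180,150) if n=='1' else (200,70)),('rim',(168,100)),('dark',(225,100) if n=='1' else (240,150)),('ledge',(50,50) if n=='1' else (400,50)),('lid',(450,100) if n=='1' else (60,100))]:
        print(n,name,im[uv[1],uv[0]],hsv[uv[1],uv[0]])
    g=im.max(axis=2); m=((g<50)).astype(np.uint8)*255; m[240:]=0
    cs,_=cv2.findContours(m,0,cv2.CHAIN_APPROX_NONE); 
    for k in cs:
        if cv2.contourArea(k)<1500: continue
        p=cv2.approxPolyDP(k,3,True)[:,0]; print('dark',cv2.contourArea(k))
        for q in p: print(q,ray(c,q,24)[:2])
    m=((hsv[...,0]>9)&(hsv[...,0]<20)&(hsv[...,1]>100)&(g>120)).astype(np.uint8)*255; m[240:]=0
    cv2.imwrite(f'pics/m{n}.png',m)
    nn,_,st,ce=cv2.connectedComponentsWithStats(m)
    for i in range(1,nn):
        if st[i,4]>25: print('or',ce[i],st[i],ray(c,ce[i],24)[:2])
E
```

```text
1 insert [131 151 145] [ 39  34 151]
1 rim [ 87 152 200] [ 17 144 200]
1 dark [145 155 160] [ 20  24 160]
1 ledge [149 175 176] [ 29  39 176]
1 lid [95 93 98] [168  13  98]
dark 12349.5
[194  10] [467.3 293.7]
[201  49] [463.2 262.8]
[196  51] [458.3 262.4]
[197  70] [454.  247.1]
[178  72] [436.6 250.1]
[181 123] [423.6 206.2]
[209 126] [448.8 196.3]
[209 142] [444.  181.6]
[214 146] [447.5 176.6]
[210 174] [434.8 150.7]
[228 173] [452.7 146.8]
[222 104] [467.1 212.4]
[227  93] [474.6 220.6]
[245  90] [491.6 218.6]
[251  95] [495.8 212.8]
[252 125] [489.2 186. ]
[258 127] [494.3 182.6]
[261 138] [494.3 171.7]
[257 162] [484.1 149.8]
[282 160] [508.8 145. ]
[279 139] [511.1 166. ]
[285 126] [519.8 176.5]
[317 126] [549.7 168.2]
[320 134] [550.9 159.9]
[340 134] [569.8 154.7]
[341 131] [571.3 157.2]
[328 132] [558.8 159.7]
[319 126] [551.6 167.7]
[323 120] [556.5 172.2]
[344 122] [575.7 164.9]
[345 117] [577.5 169.3]
[321 115] [555.6 177.3]
[320  89] [559.6 200.6]
[329  83] [568.8 203.5]
[323  57] [567.9 226.8]
[334  44] [579.7 234.7]
[344  44] [588.3 232.2]
[352  50] [594.4 225.5]
[3
[... 2464 characters left out ...]
30 137] [427.6 214.7]
[325 142] [433.4 218. ]
[320 135] [436.5 210. ]
[325 128] [430.3 204.9]
[304 124] [448.7 195.3]
[301  91] [443.9 165.4]
[306  88] [438.7 164.2]
or [129.9  94.7] [   0   28  254  212 3602] [597.6 121.2]
or [262.6  31.9] [259  28   8   9  61] [463.7 107.5]
or [338.   76.1] [293  28  60 148 918] [408.1 162.9]
or [305.5  98.1] [303  91   6  16  81] [441.4 172.7]
or [255.2 105.8] [253  99   5  15  66] [488.6 165.4]
or [227.8 106.5] [227 100   3  14  35] [513.5 158.3]
or [271.1 155. ] [268 152   7   7  44] [487.5 214.6]
or [336.3 213.4] [333 183   7  57 211] [439.3 294.4]
or [255.6 193.7] [254 188   4  13  49] [514.1 248.4]
or [311.  198.3] [309 192   5  14  62] [460.6 270.3]
```

The two opposed views agree to within about 0.5 mm on the orange ribs, so the wrist calibration is good. Next: zoom on the corkscrew, and recompute the seat from the ribs and rim lines.

```bash
python3 - <<'E'
from h import *
c,im=load('pics/w1.png'); a=cv2.resize(im[85:225,200:290],None,fx=4,fy=4,interpolation=2)
c,im=load('pics/w2.png'); b=cv2.resize(im[15:165,240:330],None,fx=4,fy=4,interpolation=2)
h=max(a.shape[0],b.shape[0]); a=cv2.copyMakeBorder(a,0,h-a.shape[0],0,20,0);b=cv2.copyMakeBorder(b,0,h-b.shape[0],0,0,0)
cv2.imwrite('pics/ck.png',np.hstack([a,b]))
E
```

```text
(no output)
```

View pics/ck.png

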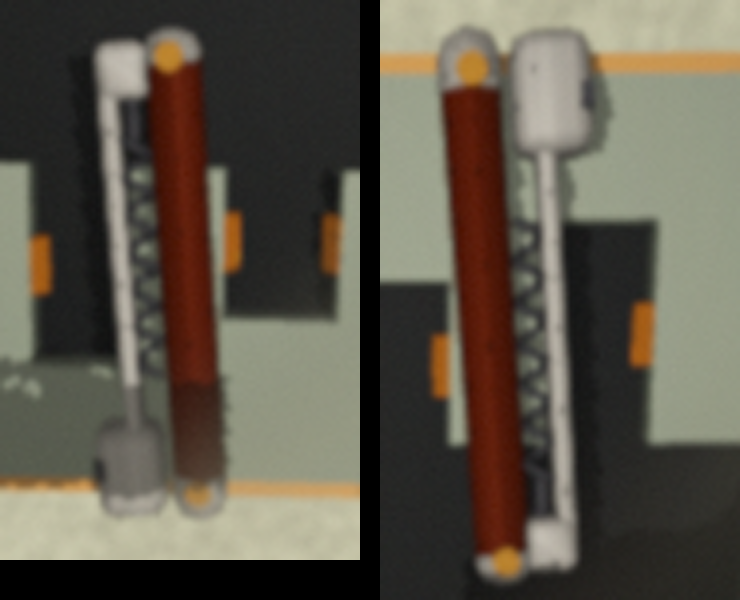

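```bash
python3 - <<'E'
from h import *
np.set_printoptions(precision=2,suppress=True)
z1=lambda u,v:(200+(u+.5)/4-.5,85+(v+.5)/4-.5); z2=lambda u,v:(240+(u-380+.5)/4-.5,15+(v+.5)/4-.5)
c1,_=load('pics/w1.png'); c2,_=load('pics/w2.png')
for nm,c,z,e1,e2,mid,L,Rr in [('v1',c1,z1,(177,28),(203,517),(163,272),(115,272),(211,270)),('v2',c2,z2,(503,582),(468,28),(510,305),(460,305),(561,305))]:
    E1,E2,Md,l,r=[ray(c,z(*q),42) for q in (e1,e2,mid,L,Rr)]
    d=E1-E2; print(nm,'len',np.linalg.norm(d),'ang',np.arctan2(d[1],d[0]),'mid',Md,'w',np.linalg.norm(l-r), 'endmid',(E1+E2)/2)
# ribs at z
for z in (20,22,24):
    r1=[ray(c1,q,z) for q in [(257.4,144.9),(283.3,145.9),(259.5,48.1),(297.5,49.8),(195.5,40.1),(242.4,41.3),(209.1,150.7)]]
    r2=[ray(c2,q,z) for q in [(255.2,105.8),(227.8,106.5),(255.6,193.7)]]
    d=r1[2]-r1[0]; 
    print(z,'v1 len',np.linalg.norm(d),np.arctan2(d[1],d[0]),'mid-43',(r1[0]+r1[1])[:2]/2,'v2',np.linalg.norm(r2[2]-r2[0]),np.arctan2(*(r2[2]-r2[0])[[1,0]]),(r2[0]+r2[1])[:2]/2)
    print('  boot pair',r1[2][:2],r1[3][:2],'op head mid',(r1[4]+r1[5])[:2]/2, 'op -50',r1[6][:2])
# rim outer edges: fit lines from orange mask
for nm,c in (('1',c1),('2',c2)):
    m=cv2.imread(f'pics/m{nm}.png',0)
    def fit(pts): 
        P=np.array([ray(c,q,24)[:2] for q in pts]); vx,vy,x,y=cv2.fitLine(P.astype(np.float32),cv2.DIST_HUBER,0,.01,.01).ravel(); return np.array([vx,vy]),np.array([x,y])
    if nm=='1':
        bot_=[(u,np.nonzero(m[195:214,u])[0].max()+195+.5) for u in range(280,350) if m[195:214,u].any()]
        left=[(np.nonzero(m[v,150:200])[0].min()+150-.5,v) for v in range(5,130) if m[v,150:200].any()]
        print('v1 y=-109',fit(bot_),'x=-99',fit(left))
    else:
        top=[(u,np.nonzero(m[25:40,u])[0].min()+25-.5) for u in list(range(150,250))+list(range(300,340)) if m[25:40,u].any()]
        right=[(np.nonzero(m[v,320:360])[0].max()+320+.5,v) for v in range(40,100) if m[v,320:360].any()]
        full=cv2.imread('pics/w2.png'); 
        hsv=cv2.cvtColor(full,cv2.COLOR_BGR2HSV); mm=(hsv[...,0]>9)&(hsv[...,0]<20)&(hsv[...,1]>100)
        bt=[(u,np.nonzero(mm[240:256,u])[0].max()+240+.5) for u in range(190,320) if mm[240:256,u].any()]
        print('v2 y=-109',fit(top),'x=-99',fit(right),'y=+109',fit(bt))
E
```

```text
v1 len 115.04769882142034 ang 1.3422602627797455 mid [472.48 165.78  42.  ] w 22.40770640330676 endmid [477.73 160.58  42.  ]
v2 len 115.23932061459762 ang 1.3462119702345605 mid [470.59 157.73  42.  ] w 22.069687769480094 endmid [476.53 159.8   42.  ]
20 v1 len 88.13523016698942 1.2776570025395522 mid-43 [501.36 161.64] v2 88.14521558318572 1.273542631518925 [501.27 161.82]
  boot pair [514.45 249.98] [547.61 239.3 ] op head mid [480.61 265.72] op -50 [440.58 173.05]
22 v1 len 87.53671584769698 1.2776570025395526 mid-43 [501.34 161.93] v2 87.54299503005697 1.273542631518925 [501.17 161.84]
  boot pair [514.34 249.67] [547.28 239.06] op head mid [480.73 265.3 ] op -50 [440.98 173.26]
24 v1 len 86.93820152840456 1.277657002539553 mid-43 [501.32 162.21] v2 86.94077447692828 1.2735426315189247 [501.06 161.86]
  boot pair [514.24 249.35] [546.95 238.82] op head mid [480.86 264.87] op -50 [441.37 173.47]
v1 y=-109 (array([ 0.96, -0.29], dtype=float32), array([527.04,  85.57], dtype=float32)) x=-99 (array([0.28, 0.96], dtype=float32), array([425.67, 255.88], dtype=float32))
v2 y=-109 (array([ 0.96, -0.29], dtype=float32), array([491.58,  95.91], dtype=float32)) x=-99 (array([0.28, 0.96], dtype=float32), array([397.48, 163.6 ], dtype=float32)) y=+109 (array([ 0.96, -0.3 ], dtype=float32), array([545.03, 307.12], dtype=float32))
```

The corkscrew's mid comes out at (471.4,161.6) with axis angle 1.344; both views agree, measured length 115 against 118, the ends being rounded. Corkscrew seat (513.8,202.9), opener seat (466.0,217.5), case y axis at 1.276 rad. The checks hold: seat spacing is 50 mm and each long rim is about 108.7 mm away. Now I grasp the corkscrew.

```bash
python3 - <<'E'
from h import *
np.set_printoptions(precision=2,suppress=True)
bot.move_ptp([471.4,161.6,110],pose(1.344))
r=bot.movel([471.4,161.6,27],max_speed=70,threshold=8); s=bot.get_state(); print(r,s['tcp_pos'],s['contact_force'])
if not r:
    bot.grip(0.0,60); s=bot.get_state(); print(s['opening'],s['tcp_pos'],s['contact_force'])
    bot.movel([471.4,161.6,110],max_speed=80); s=bot.get_state(); print(s['opening'],s['contact_force'],s['t'])
    _,im=snap('wrist','pics/w3.png'); cv2.imwrite('pics/w3b.png',cv2.resize(im,None,fx=1.5,fy=1.5,interpolation=2))
    _,im=snap('top','pics/t3.png'); cv2.imwrite('pics/t3b.png',cv2.resize(im[180:310,110:260],None,fx=4,fy=4,interpolation=2))
E
```

```text
False [471.84 161.68  27.42] [-0.02  1.    0.82]
0.261959848893356 [471.75 161.67  27.36] [ 0.56 -0.17  3.82]
0.2612458511454419 [ 0.33 -0.63 -0.75] 12.1667
```

View pics/w3b.png

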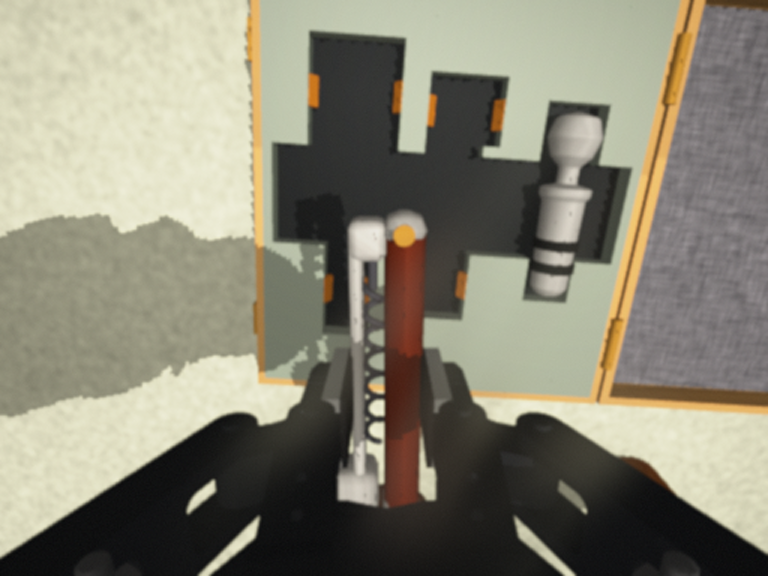

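View pics/t3b.png

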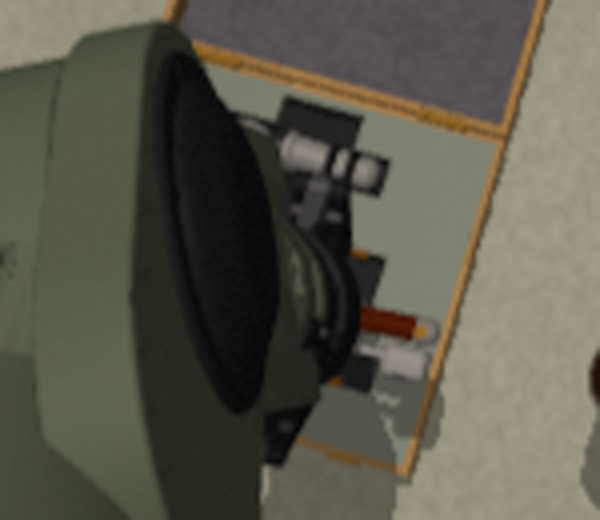

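Corkscrew held, opening 0.26 for 24 mm. In w3b its handle end is at (405,211) and the rest lies straight between the fingers. I check its in-hand offset along the length from that end.

```bash
python3 - <<'E'
from h import *
np.set_printoptions(precision=2,suppress=True)
c,_=load('pics/w3.png'); s=bot.get_state(); T=np.array(s['tcp_pos']); print(T,s['orientation'])
f=lambda u,v,z:R.from_euler('z',-1.344).apply(ray(c,((u+.5)/1.5-.5,(v+.5)/1.5-.5),z)-T)
zt=T[2]+14.6
for q in [(405,211),(404,235),(367,216),(386,240),(426,240),(350,265),(348,262)]: print(q,f(*q,zt))
for q in [(405,211)]: print(f(*q,zt-6))
for q in [(386,350),(424,350),(350,350)]: print(q,f(*q,zt))
E
```

```text
[470.92 161.47 109.4 ] [-3.14  0.    1.34]
(405, 211) [59.07 -6.33 14.6 ]
(404, 235) [52.08 -6.12 14.6 ]
(367, 216) [57.64  4.68 14.6 ]
(386, 240) [50.59 -0.83 14.6 ]
(426, 240) [ 50.59 -12.62  14.6 ]
(350, 265) [43.02  9.98 14.6 ]
(348, 262) [43.94 10.55 14.6 ]
[58.36 -6.57  8.6 ]
(386, 350) [15.2 -0.8 14.6]
(424, 350) [ 15.2 -12.9  14.6]
(350, 350) [15.19 10.66 14.6 ]
```

```bash
python3 - <<'E'
from h import *
np.set_printoptions(precision=2,suppress=True)
S=[513.8,202.9]; y=1.2763+np.pi
bot.move_ptp(S+[110],pose(y))
bot.movel(S+[36],max_speed=100); bot.dwell(.2)
s=bot.get_state(); print(s['tcp_pos'],s['orientation'],s['contact_force'])
_,im=snap('wrist','pics/w4.png'); cv2.imwrite('pics/w4b.png',cv2.resize(im,None,fx=1.5,fy=1.5,interpolation=2))
r=bot.movel(S+[17],max_speed=20,threshold=5); s=bot.get_state(); print(r,s['tcp_pos'],s['contact_force'],s['wrist_torque'],s['t'])
E
```

```text
[514.38 203.06  36.72] [-3.14  0.   -1.87] [-0.08  0.41  0.35]
True [512.77 203.21  22.88] [-0.09  1.43  0.07] [ 0.23 -0.01  0.06] 16.6083
```

View pics/w4b.png

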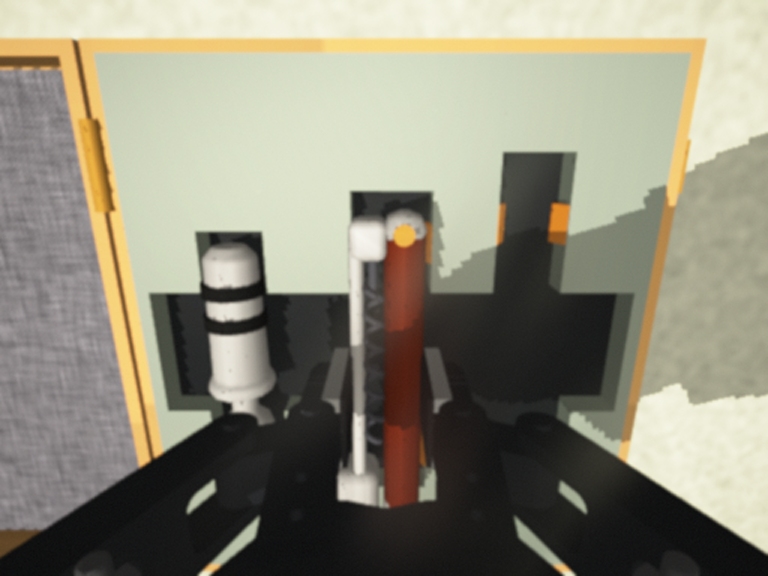

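It sits inside the cutout between its walls (w4b: cutout end at (390,195), tool end at (405,212)) and stopped on the ribs at TCP z 22.9, as predicted. Now I push it home.

```bash
python3 - <<'E'
from h import *
np.set_printoptions(precision=2,suppress=True)
S=[513.8,202.9]
bot.grip(0.0,100)
r=bot.movel(S+[14],max_speed=20,threshold=30); s=bot.get_state(); print(r,s['tcp_pos'],s['contact_force'],s['wrist_torque'],s['t'])
bot.dwell(.3); s=bot.get_state(); print(s['tcp_pos'],s['contact_force'],s['opening'])
E
```

```text
False [513.29 203.21  15.49] [-5.71  1.4  16.43] [0.21 1.12 0.02] 17.425
[513.36 203.21  15.54] [-6.21  0.98 15.93] 0.2521639229457686
```

```bash
python3 - <<'E'
from h import *
np.set_printoptions(precision=2,suppress=True)
S=[513.6,203]
for z in (12.5,11,9.5):
    r=bot.movel(S+[z],max_speed=20,threshold=25); s=bot.get_state(); print(z,r,s['tcp_pos'],s['contact_force'],s['wrist_torque'],s['t'])
    if s['contact_force'][2]>35: break
E
```

```text
12.5 False [513.37 203.22  15.47] [-8.58 -0.73 29.29] [-0.12  1.92  0.04] 17.975
11 False [513.34 203.23  15.4 ] [-13.95  -1.76  40.7 ] [-0.42  2.85  0.04] 18.225
```

The floor is reached: z holds at 15.4 against 40 N. I relax, open part way, lift and look from above.

```bash
python3 - <<'E'
from h import *
np.set_printoptions(precision=2,suppress=True)
S=[513.6,203]
bot.movel(S+[15],max_speed=30); s=bot.get_state(); print(s['tcp_pos'],s['contact_force'])
bot.grip(0.48); s=bot.get_state(); print(s['tcp_pos'],s['contact_force'],s['opening'])
bot.movel(S+[110],max_speed=120); 
bot.move_ptp([513,250,180],pose(-1.865)); bot.dwell(.1)
_,im=snap('wrist','pics/w5.png'); cv2.imwrite('pics/w5b.png',cv2.resize(im,None,fx=1.5,fy=1.5,interpolation=2)); print(bot.get_state()['t'])
E
```

```text
[513.25 203.08  15.52] [-4.68  0.36 11.55]
[513.74 202.7   14.54] [ 0.75 -0.6  -0.53] 0.4801762372597063
20.3583
```

View pics/w5b.png

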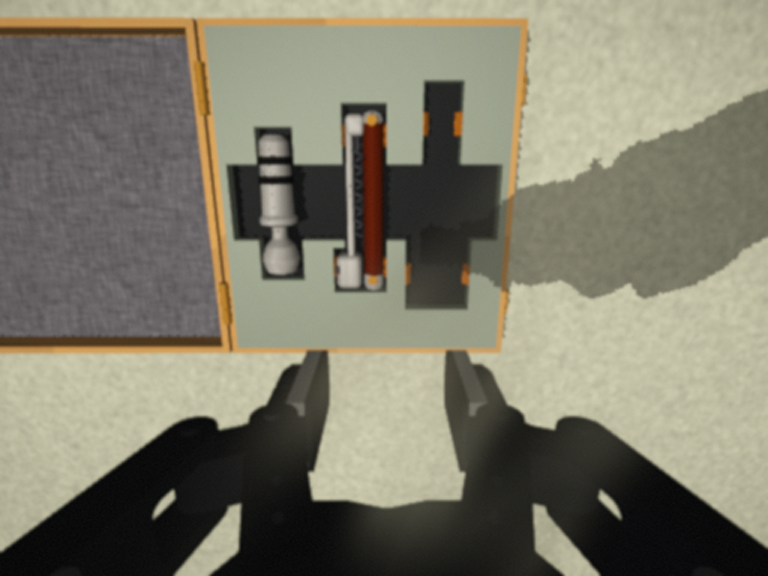

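Corkscrew home in w5b between (372,115) and (360,290); all four opener ribs are now visible. I refine the opener seat from them, then view the opener.

```bash
python3 - <<'E'
from h import *
np.set_printoptions(precision=2,suppress=True)
c,im=load('pics/w5.png'); hsv=cv2.cvtColor(im,cv2.COLOR_BGR2HSV)
m=((hsv[...,0]>7)&(hsv[...,0]<20)&(hsv[...,1]>100)&(im.max(2)>90)).astype(np.uint8)*255; m[225:]=0
nn,_,st,ce=cv2.connectedComponentsWithStats(m)
for i in range(1,nn):
    if 20<st[i,4]<300: print(ce[i],st[i,4],ray(c,ce[i],20)[:2])
bot.move_ptp([513,230,290],pose(-1.865))
bot.move_ptp([500,-228,290],pose(.45))
bot.movel([500,-228,180],max_speed=250); bot.dwell(.15)
_,im=snap('wrist','pics/w6.png'); cv2.imwrite('pics/w6b.png',cv2.resize(im,None,fx=1.5,fy=1.5,interpolation=2)); print(bot.get_state()['t'])
E
```

```text
[283.36  81.88] 56 [461.   166.36]
[304.89  82.1 ] 96 [441.17 172.6 ]
[247.37  80.33] 60 [493.81 154.96]
[228.5  90. ] 28 [513.99 158.02]
[256.18  90.  ] 38 [488.25 165.83]
[256.15 178.18] 34 [514.01 250.18]
[271.49 182.37] 51 [499.74 259.33]
[309.87 183.26] 68 [460.91 272.18]
[248.26 185.58] 38 [524.43 255.51]
24.3083
```

View pics/w6b.png

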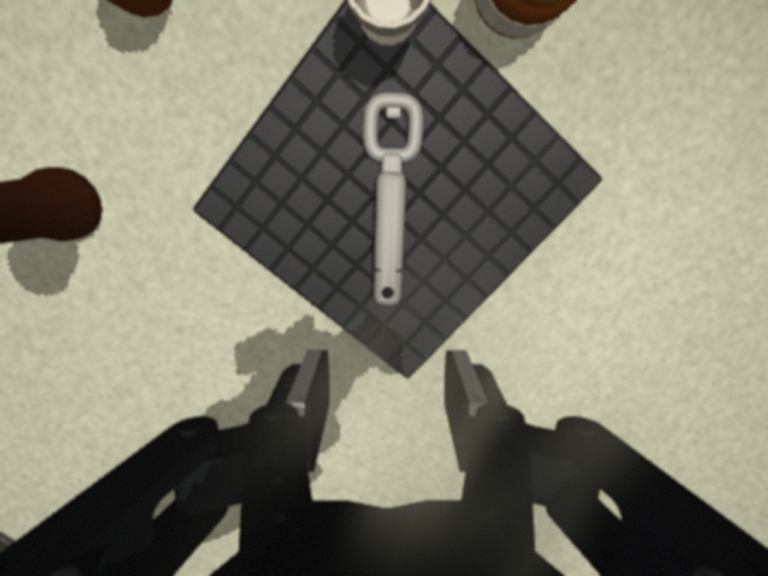

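Opener seat confirmed at (465.7,217.6), angle 1.276 (rib pair spacing 100.6 against 100). In w6b the opener runs from head end (393,94) to tail (387,304).

```bash
python3 - <<'E'
from h import *
np.set_printoptions(precision=2,suppress=True)
c,im=load('pics/w6.png'); g=cv2.cvtColor(im,cv2.COLOR_BGR2GRAY)
m=(g>105).astype(np.uint8)*255; mm=np.zeros_like(m); mm[58:208,235:292]=m[58:208,235:292]
nn,l,st,ce=cv2.connectedComponentsWithStats(mm); i=1+st[1:,4].argmax(); print(st[i])
P=np.argwhere(l==i)[:,::-1]
print('top',P[P[:,1]==P[:,1].min()].mean(0),'bot',P[P[:,1]==P[:,1].max()].mean(0))
h=ray(c,(P[P[:,1]<P[:,1].min()+2].mean(0)[0],P[:,1].min()-.5),15);t=ray(c,(P[P[:,1]>P[:,1].max()-2].mean(0)[0],P[:,1].max()+.5),22)
print(h,t,np.linalg.norm((h-t)[:2]),(h+t)/2)
rows=[(v,P[P[:,1]==v][:,0]) for v in range(120,185)]
C=np.array([ray(c,((a.min()+a.max())/2,v),24)[:2] for v,a in rows]); W=[np.linalg.norm(ray(c,(a.min()-.5,v),24)-ray(c,(a.max()+.5,v),24)) for v,a in rows]
vx,vy,x,y=cv2.fitLine(C.astype(np.float32),cv2.DIST_HUBER,0,.01,.01).ravel(); print('axis',np.arctan2(vy,vx),vx,vy,x,y,'w',np.median(W))
hd=[(v,P[P[:,1]==v][:,0]) for v in range(66,100)]
print('head w',max(np.linalg.norm(ray(c,(a.min()-.5,v),18)-ray(c,(a.max()+.5,v),18)) for v,a in hd))
E
```

```text
[ 242   62   40  141 2670]
top [261.  62.] bot [258.5 202. ]
[ 606.53 -183.04   15.  ] [ 476.89 -242.38   22.  ] 142.5797484585503 [ 541.71 -212.71   18.5 ]
axis 0.41855952 0.91367537 0.40644473 527.22754 -219.623 w 18.187812774462827
head w 39.499202045020716
```

Length 142.6 (given 144) and head width 39.5 (40), so mid (541.6,-213.0), axis 0.423. I grasp it.

```bash
python3 - <<'E'
from h import *
np.set_printoptions(precision=2,suppress=True)
bot.grip(0.65); G=[541.6,-213.0]
bot.move_ptp(G+[100],pose(.423))
r=bot.movel(G+[11],max_speed=70,threshold=8); s=bot.get_state(); print(r,s['tcp_pos'],s['contact_force'])
if not r:
    bot.grip(0.0,60); s=bot.get_state(); print(s['opening'],s['tcp_pos'],s['contact_force'])
    bot.movel(G+[150],max_speed=90); bot.dwell(.1); s=bot.get_state(); print(s['opening'],s['tcp_pos'],s['contact_force'],s['t'])
    _,im=snap('wrist','pics/w7.png'); cv2.imwrite('pics/w7b.png',cv2.resize(im,None,fx=1.5,fy=1.5,interpolation=2))
E
```

```text
False [ 542.   -213.2    11.51] [ 0.12 -0.52  0.14]
0.21587498167417843 [ 541.92 -213.17   11.54] [-0.79  1.18  4.89]
0.21484563603415305 [ 541.29 -212.84  149.43] [ 0.08  0.15 -1.5 ] 28.6917
```

View pics/w7b.png

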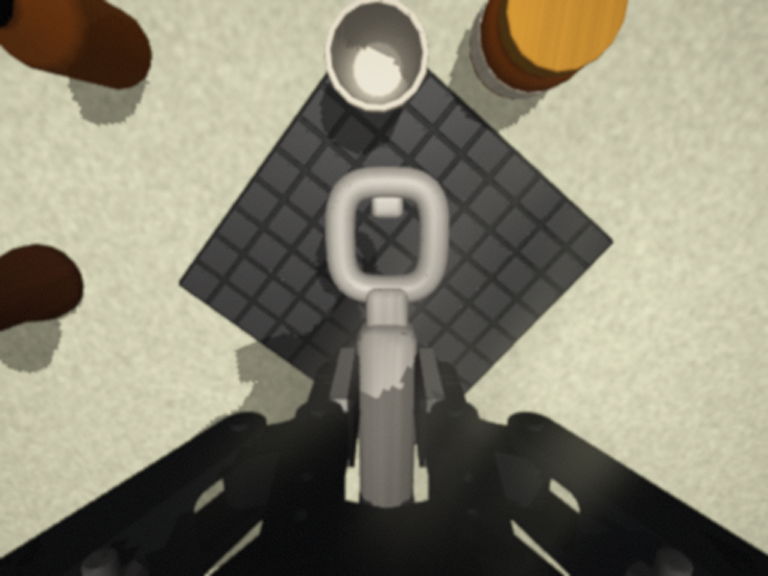

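The opener is held straight; its head end is at (386,167). I check the in-hand offset and carry it over at height.

```bash
python3 - <<'E'
from h import *
np.set_printoptions(precision=2,suppress=True)
c,_=load('pics/w7.png'); T=np.array(bot.get_state()['tcp_pos'])
f=lambda u,v,z:R.from_euler('z',-.423).apply(ray(c,((u+.5)/1.5-.5,(v+.5)/1.5-.5),T[2]+z)-T)
for q,z in [((386,167),3),((386,167),6.5),((387,303),4),((325,235),3),((449,235),3),((386,325),12)]: print(q,z,f(*q,z))
S=[465.7,217.6]
bot.movel([541.6,-213,270],max_speed=200)
bot.move_ptp(S+[270],pose(1.2764))
bot.movel(S+[60],max_speed=200); bot.dwell(.15)
s=bot.get_state(); print(s['tcp_pos'],s['orientation'],s['contact_force'],s['opening'],s['t'])
_,im=snap('wrist','pics/w8.png'); cv2.imwrite('pics/w8b.png',cv2.resize(im,None,fx=1.5,fy=1.5,interpolation=2))
E
```

```text
(386, 167) 3 [71.64 -0.23  3.  ]
(386, 167) 6.5 [71.72 -0.23  6.5 ]
(387, 303) 4 [28.02 -0.53  4.  ]
(325, 235) 3 [50.66 19.32  3.  ]
(449, 235) 3 [ 50.65 -20.38   3.  ]
(386, 325) 12 [23.33 -0.21 12.  ]
[466.61 217.83  61.05] [ 3.14 -0.    1.28] [-0.93  1.02 -1.41] 0.21393845514552187 32.45
```

View pics/w8b.png

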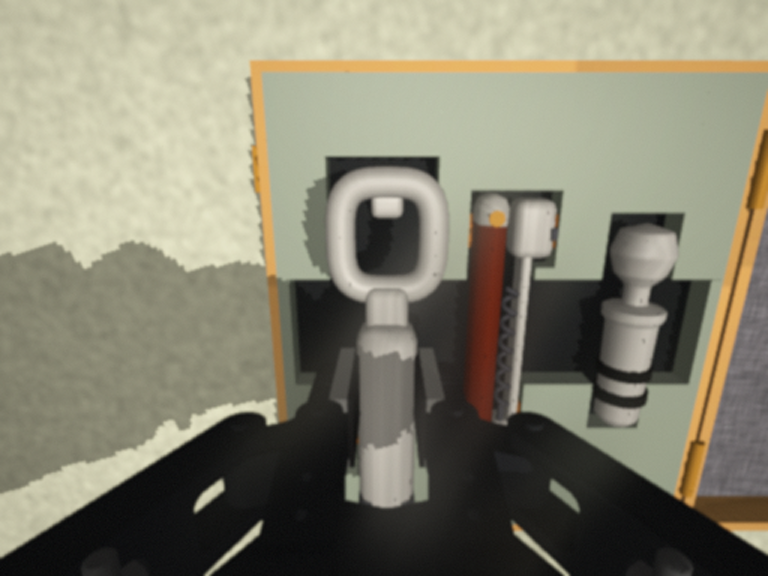

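In-hand offset under 0.5 mm, and the head lines up over its cutout. I lower it onto the ribs.

```bash
python3 - <<'E'
from h import *
np.set_printoptions(precision=2,suppress=True)
S=[465.4,217.5]
bot.grip(0.0,100); bot.movel(S+[34],max_speed=60); bot.dwell(.2)
r=bot.movel(S+[17],max_speed=20,threshold=5); s=bot.get_state(); print(r,s['tcp_pos'],s['contact_force'],s['wrist_torque'],s['t'])
if r and s['tcp_pos'][2]<25.5:
    for z in (14,12,10.5):
        r=bot.movel(S+[z],max_speed=20,threshold=30); s=bot.get_state(); print(z,r,s['tcp_pos'],s['contact_force'],s['wrist_torque'],s['t'])
        if s['contact_force'][2]>33: break
E
```

```text
True [464.81 217.73  22.75] [0.32 1.17 0.4 ] [ 0.2  -0.04  0.06] 34.0833
14 True [465.37 217.98  15.7 ] [-0.2  -0.06  5.09] [-0.06  0.05 -0.01] 34.5417
12 True [465.38 217.96  15.71] [-0.72 -0.41  6.76] [-0.08  0.12  0.  ] 34.75
10.5 True [465.37 217.96  15.71] [-1.99 -0.26  6.08] [-0.12  0.19  0.  ] 34.9583
```

z stops firmly at 15.7 (floor expected at 15.5). I release, lift and inspect.

```bash
python3 - <<'E'
from h import *
np.set_printoptions(precision=2,suppress=True)
S=[465.4,217.7]
bot.movel(S+[13],max_speed=20); s=bot.get_state(); print(s['tcp_pos'],s['contact_force'])
bot.movel(S+[15.3],max_speed=30)
bot.grip(0.43); s=bot.get_state(); print(s['tcp_pos'],s['contact_force'],s['opening'])
bot.movel(S+[130],max_speed=120)
bot.move_ptp([477,140,180],pose(1.2764)); bot.dwell(.15)
_,im=snap('wrist','pics/w9.png'); cv2.imwrite('pics/w9b.png',cv2.resize(im[:230],None,fx=1.5,fy=1.5,interpolation=2)); print(bot.get_state()['t'])
bot.move_ptp([513,260,180],pose(-1.865)); bot.dwell(.15)
_,im=snap('wrist','pics/w10.png'); cv2.imwrite('pics/w10b.png',cv2.resize(im[:260],None,fx=1.5,fy=1.5,interpolation=2)); print(bot.get_state()['t'])
_,im=snap('scene','pics/s10.png'); cv2.imwrite('pics/s10b.png',cv2.resize(im[140:300,230:390],None,fx=3.7,fy=3.7,interpolation=2))
E
```

```text
[465.43 217.98  15.64] [-8.31 -0.97 29.58]
[465.38 217.52  14.95] [ 0.63 -0.19  0.84] 0.42705894340161005
37.5583
40.25
```

View pics/w9b.png

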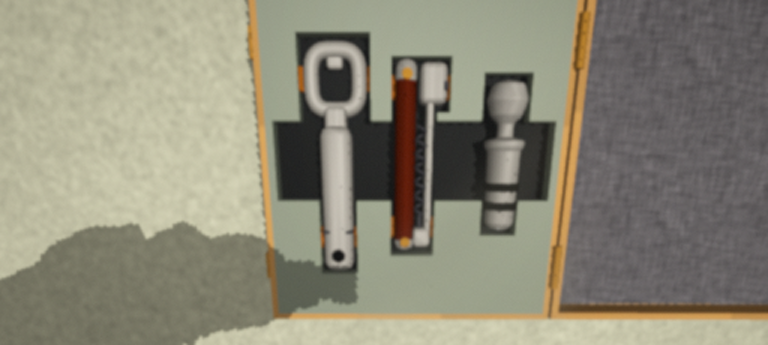

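View pics/w10b.png

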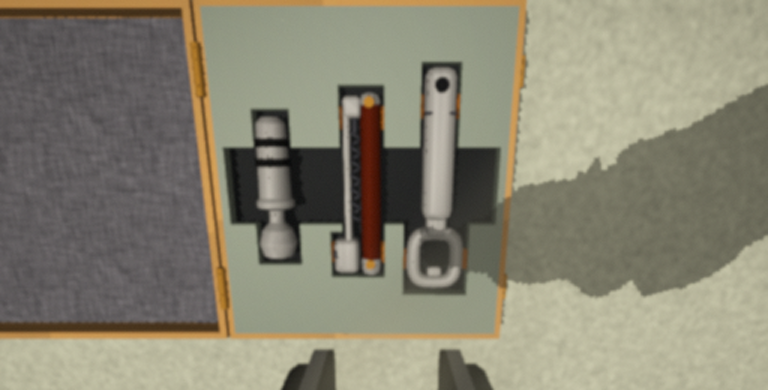

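View pics/s10b.png

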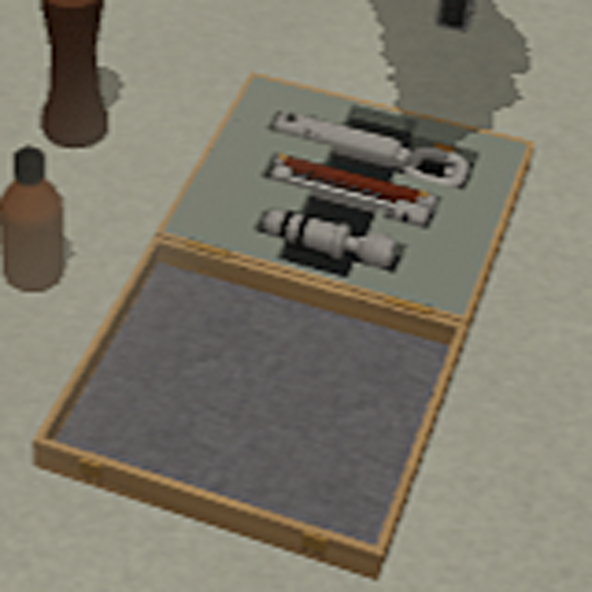

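Both tools are in their own cutouts. In w9b the opener runs (335,42)–(338,270) and the corkscrew (406,60)–(405,248), parallel to the case. I verify level and height by touching near each end with shut fingertips; the tops should read the same, about 30 mm.

```bash
python3 - <<'E'
from h import *
np.set_printoptions(precision=2,suppress=True)
bot.grip(0.0)
yv=np.array([.2900,.9570]); xv=np.array([.957,-.29])
C=np.array([513.6,203.]);O=np.array([465.6,217.6])
for nm,b,y in (('cork+',C,42),('cork-',C,-42),('op+',O,15),('op-',O,-58)):
    q=(b+y*yv).tolist()
    bot.move_ptp(q+[45],pose(-1.865))
    r=bot.movel(q+[26],max_speed=25,threshold=12); s=bot.get_state(); print(nm,r,s['tcp_pos'],s['contact_force'],s['t'])
    bot.movel(q+[45],max_speed=150)
    if s['t']>62: break
bot.movel(q+[150],max_speed=200); print(bot.get_state()['t'])
E
```

```text
cork+ True [525.77 243.31  30.07] [-1.55 -0.08  5.15] 41.9583
cork- True [501.33 163.18  30.05] [-1.41 -0.01  6.94] 43.2417
op+ True [470.02 231.52  30.06] [-0.94 -0.6   6.48] 44.4917
op- True [448.79 162.44  30.04] [-1.11 -0.29  7.71] 45.7333
46.6583
```

All four touches read 30.05 mm, so both tools are level on the floor. A last check that the standing items haven't moved, then I hand in.

```bash
python3 - <<'E'
from h import *
a=cv2.imread('pics/top0.png'); b=imaging.capture('top')
for n,(x0,y0,x1,y1) in dict(egg=(320,165,350,197),jar=(343,140,382,178),bottle=(258,188,286,220),mill=(254,258,290,292)).items():
    t=a[y0:y1,x0:x1]; r=cv2.matchTemplate(b[y0-10:y1+10,x0-10:x1+10],t,cv2.TM_CCOEFF_NORMED); _,v,_,l=cv2.minMaxLoc(r); print(n,round(v,3),l[0]-10,l[1]-10)
cv2.imwrite('pics/tend.png',b); s=bot.get_state(); print(s['t'],s['contact_force'],s['joint_velocities'].round(3) if hasattr(s['joint_velocities'],'round') else s['joint_velocities'])
E
```

```text
egg 1.0 0 0
jar 1.0 0 0
bottle 1.0 0 0
mill 1.0 0 0
46.7083 [ 0.09352801 -0.54535666  0.2872939 ] [-0.002  0.009 -0.004  0.004  0.001  0.001]
```

View pics/tend.png

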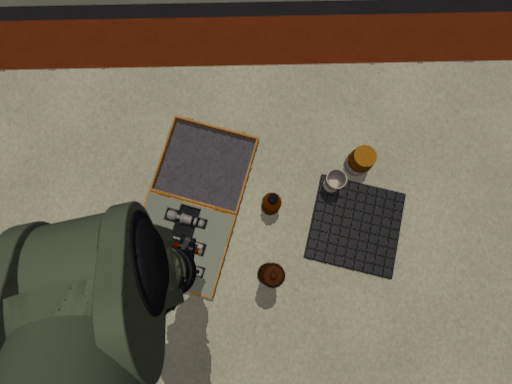

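The trivet is empty and the egg cup (335,181), jar (362,158), bottle (271,204) and mill (271,275) are unmoved. The arm is clear, so I hand in.

```bash
python3 -c "
from bench import bot
bot.sign_off(); print(bot.get_state()['t'])"
```

```text
the job is handed in; nothing more can be done
the job is handed in; nothing more can be done
```

Both tools are back in the case, and I handed the job in at about 47 s of the 72 s allowed. I turned the corkscrew half round and pressed it past its ribs to the floor, then did the same with the opener from the trivet.

- **Tools seated:** Touching each tool near both ends with shut fingertips gave tops at 30.04 to 30.07 mm, against 30 mm expected. That means both lie level on the cutout floors. Wrist views from two sides show each in its own cutout, in line with the case.
- **Standing items:** Egg cup, jar, bottle and mill showed 0 px of shift in the top view, and the arm was clear of everything at the end.
- **Disagreements:** Nothing failed. Small differences were the two opener axis estimates (0.419 and 0.429 rad, so I used 0.423) and the corkscrew length, which read 115 mm against 118 mm because its ends are rounded.

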